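Fill the condiment caddy and lift it level

ROBOT

A 6-joint arm with a two-finger parallel gripper is mounted at the origin on a cart in front of the work surface, level with it; the furniture and walls round the work are solid. World frame = base frame: x ahead of the robot, y to its left, z up, the work surface at z = 0. Lengths are in m, angles in rad, forces in N, time in s.
With the tool pointing down it reaches from about 0.325 to 0.875 m from the base axis. Payload 4.4 kg.
Tool frame: the origin (TCP) lies between the finger pads, 19 mm behind the fingertips; this is the grasp point; z points along the fingers, y is the line along which they close (so a half turn about z gives the same grasp; the last joint's range is limited). The gripper opens to 85 mm and grips with 20 to 120 N. Pads are 22 mm wide; open, the fingers measure 114 mm over their backs; the gripper's body (76 mm by 85 mm) begins 54 mm behind the grasp point. The pads swing forward as they close: fully open they stand 13 mm farther back than shut.
Start: joints at [1.095, 0.207, 1.542, -0, 1.393, -0.15], TCP at [0.184, 0.545, 0.25] pointing down, gripper open.
Joint ranges: [-2.73, 2.73], [-0.86, 2.22], [0.23, 2.46], [-1.11, 4.25], [0.08, 2.63], [-2.82, 2.82]. Speed limits (rad/s): [2.79, 2.79, 3.14, 3.14, 3.14, 3.14].

INTERFACE

Orientations are given as a unit quaternion [x, y, z, w].
In Python, from cell import bot gives the robot as it stands.
- The arm moves only by the tool step_arm, never from a script. Its argument "motion" is a list of rows, each an object of numbers: "wx", "wy", "wz": the turn, a rotation vector about the tool's x, y, z in degrees; "dx", "dy", "dz": the shift along the tool's x, y, z in mm; "claw": the finger opening in mm, from 0 to 85.4. In form: [{"wx": .., "wy": .., "wz": .., "dx": .., "dy": .., "dz": .., "claw": ..}, ...]. A call has 1 to 10 rows; each row shifts and turns the commanded pose from where the row before left it, along the tool's axes as they then stand; what a row does not reach is not made up. A row lasts 1/10 s, in which the tool goes at most 50 mm and 8.59 degrees, less where a joint would pass 70% of its speed; a pose out of reach is approached as far as the arm can. A call is refused whole if a number of a shift passes 50 or a number of a turn 8.59, either way. A call with a gripper value outside its range is refused whole. The fingers move at their own pace and stop on an object; "grip_force" is the grip in N (left out, the last holds). Time passes only in rows, so rows that do not move let the fingers close. It gives the time, the measured TCP pose, the force, the opening and the grip force at its end, in the units of the state.
- bot.sense(): the state, without advancing time (a new reading comes with each control period).
- bot.grab_frame(name): name is "scene" or "top" or "wrist"; returns the picture (400x640x3 uint8, red, green, blue); there is no depth.
- bot.calibration(name): a dict with "fx", "fy", "cx", "cy" (pixels), "k1" (the pictures are not rectified: a ray, as slopes to the right and down, at radius r is drawn at 1 + k1 r^2 times it, then the intrinsics apply), "eye" and "attitude" of the camera in the world; the wrist camera has in their place "hand_eye" (4x4, takes a point from camera to tool coordinates, whose origin is the TCP and whose axes are the flange's). Camera axes: x right, y down, z forward; pixel columns grow to the right and rows downward; lengths in m; the calibration is good to about 2 mm. A picture is of the moment at which its call begins: read the wrist's pose just before it. calibration takes no time and is no camera call.
- bot.hand_in(): hands the job in; it is judged then, once.
The state is a dict: "t": time; "joint_pos": joint angles; "dq": joint speeds; "effort": joint torques, N m; "tcp_pos": TCP position; "tool_rot": TCP orientation; "wrist_force": force on the tool from outside, world axes, zero at the start; "wrist_torque": the same for the moment, N m; "grip_width": opening from 0.0 (shut) to 1.0 (fully open); "finger_force": force on a finger pad.
Only numpy, scipy, OpenCV 4.12 (cv2) and the standard library are available. Lean on these libraries where they do the work, as an engineer would, in place of code of your own. Each camera call takes 0.05 s, during which the arm holds its last target. There are 200 camera calls.

TASK

Stand the salt shaker in the empty well of the wooden condiment caddy and let go of it. Then lift the caddy by its carrying bar, with all four containers in it, about ten centimetres straight up off the worktop and keep it there, steady and level: the job finishes with you still holding it in the air. Do not tip the caddy and do not disturb the other things standing around.

Things in the scene. Friction and masses are not known exactly. Their poses are not given: they have to be found in the camera images.
- caddy: Loose dark wooden caddy, 0.8 kg loaded, at any yaw. Block 190 (x) x 210 (y) x 35 mm with 4 round wells 56 mm across, 25 mm deep, centred at x, y = +-58 mm, floors 10 mm up; three hold jars. Posts (28 x 12, 160 mm high) at x = 0, y = +-110 carry a flat bar along y over the middle: 18 mm thick (x), from 138 to 160 mm up, 208 mm long. Overall 232 mm in y. Origin: centre of the underside, z up.
- caddy_empty_well (a point): Centre of the floor of the caddy's empty well, 10 mm above the caddy's underside and 25 mm below the block's top (at x = -58, y = +58 mm in the caddy's frame). Axes as the caddy's.
- caddy_handle (a point): Middle of the caddy's carrying bar, 149 mm above the caddy's underside. Axes as the caddy's: the bar runs along y and is pinched across its 18 mm thickness along x. The loaded caddy balances within about 15 mm of this point along the bar; a firm grip there keeps it level.
- shaker: Loose glass salt shaker with a grey domed perforated cap, 44 mm in diameter and 90 mm high, 0.1 kg; straight round body up to 66 mm, cap narrower (34 mm). It stands upright on the worktop outside the caddy, in one of three places around it. Origin: centre of its underside, z up.
- jar_a: Loose spice jar with a green cap, 46 mm in diameter, 106 mm high, 0.11 kg, standing in the caddy's well at x = +58, y = +58 mm (its top 116 mm above the caddy's underside). Origin: centre of its underside, z up.
- jar_b: Loose spice jar with a green cap, 46 mm in diameter, 106 mm high, 0.11 kg, standing in the caddy's well at x = +58, y = -58 mm (its top 116 mm above the caddy's underside). Origin: centre of its underside, z up.
- jar_c: Loose spice jar with a green cap, 46 mm in diameter, 106 mm high, 0.11 kg, standing in the caddy's well at x = -58, y = -58 mm (its top 116 mm above the caddy's underside). Origin: centre of its underside, z up.
- wood_mill: Bystander: turned wooden mill with a small metal ball on top, 58 mm in diameter, 130 mm high, standing on the worktop. Origin: centre of its underside.
- garlic_bulb: Bystander: garlic bulb, 60 x 57 x 58 mm, on the worktop. Origin: centre of its underside.
- jam: Bystander: glass jam jar with a white lid, 68 mm in diameter, 84 mm high, at the right rear. Origin: centre of its underside.
- glass_tumbler: Bystander: clear glass tumbler, 81 mm across, 91 mm high, at the left. Origin: centre of its underside.
- tape: Bystander: roll of tape lying flat, 98 x 96 x 25 mm, at the left. Origin: centre of its underside.
Things that resemble listed ones, but are neither listed nor needed, are in the scene too. What is shaped like the shaker but pink is not meant.

How it is judged:
On the way, in this order (a step that is already met when the one before it is completed fails the run):
1. the shaker stands in the caddy's empty well, released, the caddy still on the worktop (x of shaker in the frame of caddy between -0.071 and -0.045 m and y of shaker in the frame of caddy between 0.045 and 0.071 m and z of shaker in the frame of caddy between 0.002 and 0.018 m and angle between shaker's own z axis and vertical below 0.2 rad and contact force between the fingers and shaker below 0.05 N and linear speed of shaker below 0.03 m/s and height (world z) of caddy below 0.015 m), for 0.2 s.
2. the caddy is lifted clear of the worktop with all four containers in it (x of shaker in the frame of caddy between -0.071 and -0.045 m and y of shaker in the frame of caddy between 0.045 and 0.071 m and z of shaker in the frame of caddy between 0.002 and 0.018 m and angle between each of shaker, jar_a, jar_b, jar_c's own z axis and vertical below 0.2 rad and x of jar_a in the frame of caddy between 0.045 and 0.071 m and y of jar_a in the frame of caddy between 0.045 and 0.071 m and z of jar_a in the frame of caddy between 0.002 and 0.018 m and x of jar_b in the frame of caddy between 0.045 and 0.071 m and y of jar_b in the frame of caddy between -0.071 and -0.045 m and z of jar_b in the frame of caddy between 0.002 and 0.018 m and x of jar_c in the frame of caddy between -0.071 and -0.045 m and y of jar_c in the frame of caddy between -0.071 and -0.045 m and z of jar_c in the frame of caddy between 0.002 and 0.018 m and height (world z) of caddy above 0.06 m and contact force between the fingers and caddy above 2 N), for 0.2 s.
At the end, for the whole second after the job is handed in: Caddy held by its bar (TCP within 110 mm of its middle), underside 60-150 mm up, within 170 mm of its start, tilt < 0.10 rad, < 0.03 m/s, < 0.15 rad/s; shaker, jars in their wells (13 mm sideways, 8 mm in z, 0.2 rad); fingers off the shaker, no bystander touching it (all of step 2 and height (world z) of caddy below 0.15 m and angle between caddy's own z axis and vertical below 0.1 rad and distance between the grasp point and caddy_handle below 0.11 m and distance of caddy from where it was at the start of the episode below 0.17 m and linear speed of caddy below 0.03 m/s and angular speed of caddy below 0.15 rad/s and contact force between the fingers and shaker below 0.05 N and contact force between caddy and wood_mill below 0.05 N and contact force between caddy and garlic_bulb below 0.05 N and contact force between caddy and jam below 0.05 N and contact force between caddy and glass_tumbler below 0.05 N and contact force between caddy and tape below 0.05 N); the arm keeps its last pose, push and grip.
It fails at once if the caddy is tipped by more than 0.3 rad (angle between caddy's own z axis and vertical above 0.3 rad).
It fails at once if a bystander is moved by more than 30 mm (distance of any of wood_mill, garlic_bulb, jam, glass_tumbler, tape from where it was at the start of the episode above 0.03 m).
It also fails if it takes over 53 s, if anything falls off the work surface, if the arm or the gripper's body presses on something with over 40 N, if the wrist force passes 120 N, or if a joint passes its speed limit or range.

## Working session

There is one attempt and no reset: what is moved stays moved. The work goes in short steps, Python scripts to look and compute and a tool call to move; the robot and the scene stay as the last step left them, time stands still between calls to the robot, and variables do not carry over. Pictures are saved under pics/ and viewed, at most 10 in all, crops included, and the job is handed in when it is done.

Besides the shell and the picture viewer there is one more tool, called after "Call:" by a JSON object that holds its "op" and its "data". step_arm: Moves the arm, as the interface text tells. Its arguments: {"type":"object","properties":{"motion":{"type":"array","items":{"type":"object","properties":{"wx":{"type":"number"},"wy":{"type":"number"},"wz":{"type":"number"},"dx":{"type":"number"},"dy":{"type":"number"},"dz":{"type":"number"},"claw":{"type":"number"}}}},"grip_force":{"type":"number"}},"required":["motion"]}

```bash
mkdir -p pics; python3 - <<'E'
from cell import bot
import cv2,json,numpy as np
s=bot.sense();print(s)
for n in("scene","top","wrist"):
    im=bot.grab_frame(n);cv2.imwrite(f"pics/{n}0.png",im[:,:,::-1]);print(n,bot.calibration(n))
E
ls
```

```text
{'t': 0.0, 'joint_pos': array([ 1.09552801e+00,  2.07442925e-01,  1.54296669e+00, -2.92065139e-06,
        1.39349766e+00, -1.50470764e-01]), 'dq': array([ 0.00014426, -0.00148921, -0.00015373,  0.00072802,  0.00022401,
       -0.00062555]), 'effort': array([ 6.79807381e-04, -3.83019984e+01, -2.91604775e+01, -8.84992824e-05,
        1.05479074e-02,  3.58732265e-06]), 'tcp_pos': array([0.18315506, 0.54429113, 0.24880665]), 'tool_rot': array([ 1.61685520e-01,  9.86841656e-01, -1.10157137e-03, -3.54841719e-04]), 'wrist_force': array([-0.14897561,  0.14199529, -0.0770261 ]), 'wrist_torque': array([-0.0481864 ,  0.00869528, -0.03003752]), 'finger_force': 0.0, 'grip_width': 1.0034411242506014}
scene {'fx': 422.99505935688785, 'fy': 422.99505935688785, 'cx': 313.6692260701468, 'cy': 202.47547891358732, 'k1': -0.07937315911024805, 'eye': array([-0.32036862, -0.49707384,  0.6105467 ]), 'attitude': array([ 0.7337992 , -0.41209764,  0.25530504, -0.47595546])}
top {'fx': 382.6078345336885, 'fy': 382.6078345336885, 'cx': 322.2524492056597, 'cy': 197.6021645000219, 'k1': -0.0643277234620541, 'eye': array([0.36668364, 0.05089424, 1.23569125]), 'attitude': array([-0.70454731,  0.70540174, -0.05327701,  0.05641843])}
wrist {'fx': 305.8965081995251, 'fy': 305.8965081995251, 'cx': 322.6882546402371, 'cy': 200.61863294958968, 'k1': -0.014419777681171685, 'hand_eye': array([[ 5.98325015e-04, -9.45858820e-01, -3.24577779e-01,
         8.40837185e-02],
       [ 9.99999362e-01,  8.76851297e-04, -7.11856803e-04,
        -5.66550502e-04],
       [ 9.57922482e-04, -3.24577146e-01,  9.45858741e-01,
        -1.23322734e-01],
       [ 0.00000000e+00,  0.00000000e+00,  0.00000000e+00,
         1.00000000e+00]])}
pics
```

View pics/top0.png

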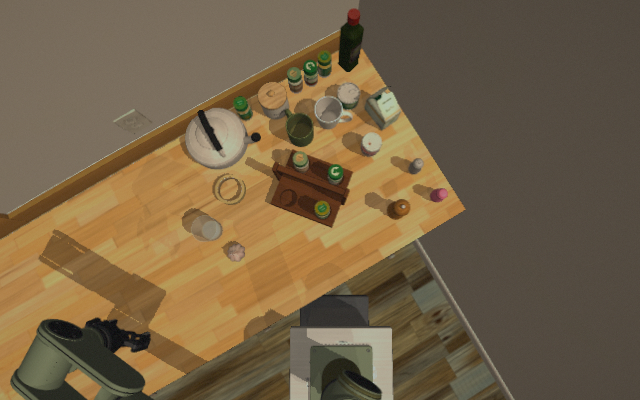

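View pics/scene0.png

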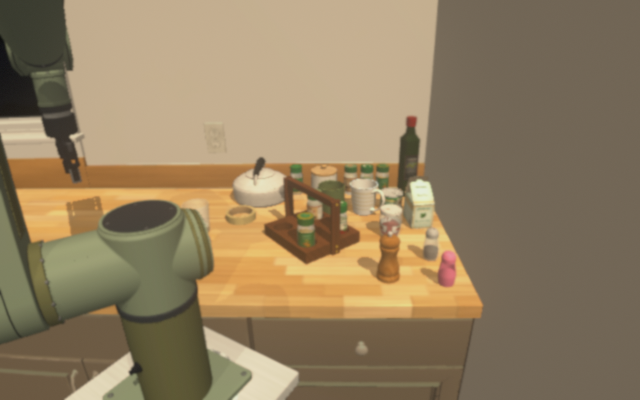

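The top view shows the caddy near (312,190), with its empty well at (289,198). The grey shaker is at (416,166), the pink decoy at (439,195) and the mill at (400,208). The scene view shows the same layout, with the shaker at (431,244). I'll crop both for exact pixels.

```bash
cat > geo.py <<'E'
import numpy as np,cv2
from scipy.spatial.transform import Rotation as R
from cell import bot
def T_cam(name,s=None):
    c=bot.calibration(name)
    if name=="wrist":
        s=s or bot.sense();H=c["hand_eye"];Rt=R.from_quat(s["tool_rot"]).as_matrix()
        return c,Rt@H[:3,:3],Rt@H[:3,3]+s["tcp_pos"]
    return c,R.from_quat(c["attitude"]).as_matrix(),c["eye"]
def ray(name,uv,s=None):
    c,M,e=T_cam(name,s);K=np.array([[c["fx"],0,c["cx"]],[0,c["fy"],c["cy"]],[0,0,1]])
    p=cv2.undistortPoints(np.array([[uv]],float),K,np.array([c["k1"],0,0,0,0.]))[0,0]
    d=M@[p[0],p[1],1];return np.array(e),d/np.linalg.norm(d)
def plane(name,uv,z,s=None):
    e,d=ray(name,uv,s);return e+d*(z-e[2])/d[2]
def tri(*rays):
    A=sum(np.eye(3)-np.outer(d,d) for e,d in rays);b=sum((np.eye(3)-np.outer(d,d))@e for e,d in rays)
    p=np.linalg.solve(A,b);return p,[np.linalg.norm(np.cross(p-e,d)) for e,d in rays]
def proj(name,P,s=None):
    c,M,e=T_cam(name,s);q=M.T@(np.array(P)-e);x,y=q[:2]/q[2];f=1+c["k1"]*(x*x+y*y)
    return np.array([c["fx"]*x*f+c["cx"],c["fy"]*y*f+c["cy"]])
E
python3 - <<'E'
from geo import *
t=cv2.imread("pics/top0.png");s=cv2.imread("pics/scene0.png")
a=cv2.resize(t[130:230,260:460],None,fx=4,fy=4,interpolation=cv2.INTER_CUBIC)
b=cv2.resize(s[170:295,260:460],None,fx=4,fy=4,interpolation=cv2.INTER_CUBIC)
cv2.imwrite("pics/tc.png",a);cv2.imwrite("pics/sc.png",b)
for n,uv,z in[("shaker",(416,164),.085),("caddy",(312,190),.035),("mill",(400,208),.1),("pink",(439,195),.085),("jam",(371,144),.08)]:print(n,plane("top",uv,z))
E
```

```text
shaker [ 0.65170165 -0.23447393  0.085     ]
caddy [0.57922961 0.08881669 0.035     ]
mill [ 0.51257142 -0.17711275  0.1       ]
pink [ 0.55433139 -0.30151353  0.085     ]
jam [ 0.71727035 -0.09683436  0.08      ]
```

View pics/tc.png

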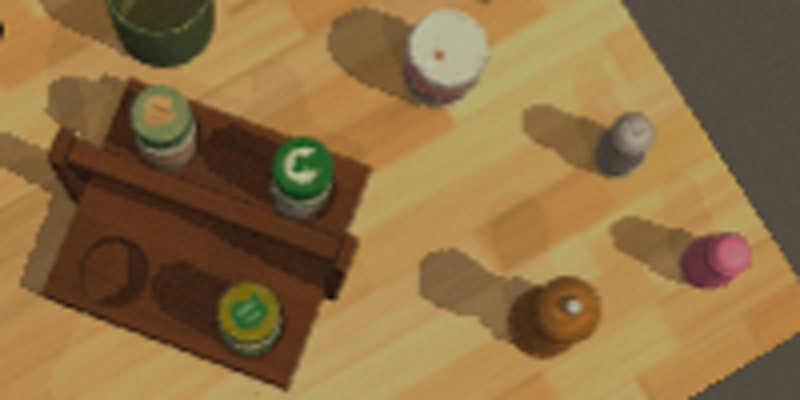

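View pics/sc.png

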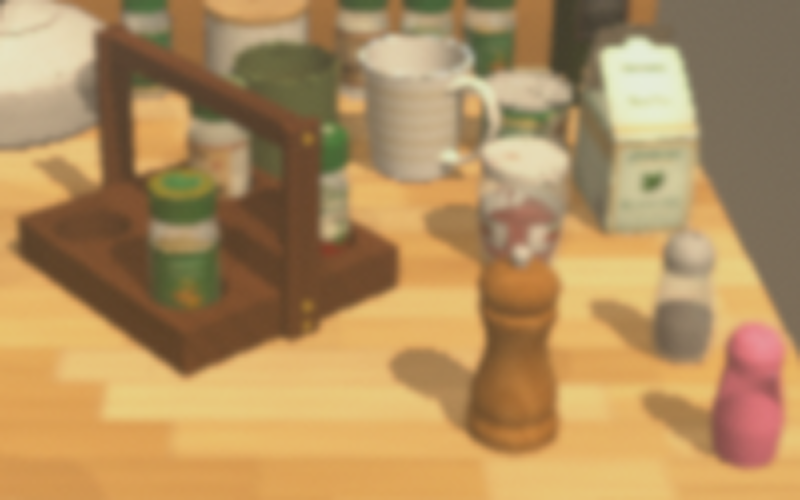

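```bash
python3 - <<'E'
from geo import *
T=lambda u,v:ray("top",(260+u/4-.4,130+v/4-.4)); S=lambda u,v:ray("scene",(260+u/4-.4,170+v/4-.4))
P={}
for n,a,b in[("cap",(634,130),(690,247)),("well rim",(113,272),(92,222)),("barL",(64,138),(115,30)),("barR",(349,243),(302,125)),("blockNear",(288,390),(187,352)),("blockLeft",(42,292),(20,225)),("blockRight",(371,170),(397,250))]:
    P[n],e=tri(T(*a),S(*b));print(n,P[n].round(4),np.round(e,4))
d=P["barL"]-P["barR"];print("len",np.linalg.norm(d),"yaw",np.degrees(np.arctan2(d[1],d[0]))-90,"mid",(P["barL"]+P["barR"])/2)
d=P["blockLeft"]-P["blockNear"];print("yaw2",np.degrees(np.arctan2(d[1],d[0]))-90,np.linalg.norm(d))
# shaker foot & body in scene
for v in(345,355):print(plane("scene",(260+684/4,170+v/4),0))
print(plane("top",(260+614/4,130+168/4),0))
E
```

```text
cap [ 0.6582 -0.2409  0.0802] [0.0017 0.0017]
well rim [0.5534 0.1662 0.0391] [0.0013 0.0013]
barL [0.6322 0.1931 0.1573] [0.0029 0.0029]
barR [ 0.5541 -0.0113  0.1571] [0.0041 0.0041]
blockNear [0.4619 0.0266 0.0217] [0. 0.]
blockLeft [0.5394 0.2234 0.0278] [0.0007 0.0007]
blockRight [ 0.637  -0.0395  0.0329] [0.0015 0.0015]
len 0.2188475254588667 yaw -20.9056904969014 mid [0.59316371 0.09087296 0.15716817]
yaw2 -21.502268759063483 0.2115673683005903
[ 0.6656846  -0.24215506  0.        ]
[ 0.65342611 -0.24612678  0.        ]
[ 0.64552138 -0.24608985  0.        ]
```

```bash
cat >> geo.py <<'E'
def go(P,yaw,tilt=0):
    """tool-frame deltas to TCP P; yaw = direction (deg) of tool x in world, tilt about tool y"""
    s=bot.sense();Rt=R.from_quat(s["tool_rot"]);y=np.radians(yaw)
    X=np.array([np.cos(y),np.sin(y),0]);Z=np.array([0,0,-1.]);G=R.from_matrix(np.c_[X,np.cross(Z,X),Z])*R.from_euler("y",tilt,degrees=True)
    w=(Rt.inv()*G).as_rotvec(degrees=True)
    print("now",s["tcp_pos"].round(4),"t",round(s["t"],2),"shift mm (before turn)",(Rt.inv().apply(np.array(P)-s["tcp_pos"])*1000).round(1),"after turn axes",(G.inv().apply(np.array(P)-s["tcp_pos"])*1000).round(1),"turn deg",w.round(2))
E
python3 -c "
from geo import *
go((.56,.166,.24),159)"
```

```text
now [0.1832 0.5444 0.2491] t 0.15 shift mm (before turn) [-477.8 -238.4    9.4] after turn axes [-487.3 -218.3    9.1] turn deg [-0.1  -0.01  2.39]
```

Call:
{"op": "step_arm", "data": {"motion": [{"wz": 2.4,"dz": 1},{"dx": -44,"dy": -20},{"dx": -44,"dy": -20},{"dx": -44,"dy": -20},{"dx": -44,"dy": -20},{"dx": -44,"dy": -20},{"dx": -44,"dy": -20},{"dx": -44,"dy": -20},{"dx": -44,"dy": -20},{"dx": -44,"dy": -20}]}}

```text
validation failed for argument at $.mo...
```

Call:
{"op": "step_arm", "data": {"motion": [{"dx": -44,"dy": -19,"dz": 4},{"dx": -44,"dy": -19,"dz": 4},{},{},{}]}}

```text
validation failed for argument at $.mo...
```

```bash
python3 - <<'E'
from geo import *
import pickle
s=bot.sense();im=bot.grab_frame("wrist");pickle.dump((s,im),open("w1.pkl","wb"));cv2.imwrite("pics/w1.png",im[:,:,::-1])
print(s["tcp_pos"],s["t"])
go((.66,-.241,.22),159)
E
```

```text
[0.18324565 0.54441722 0.24906248] 0.15
now [0.1833 0.5445 0.2492] t 0.2 shift mm (before turn) [-702.5 -592.3   29.9] after turn axes [-726.6 -562.5   29.2] turn deg [-0.09 -0.01  2.39]
```

View pics/w1.png

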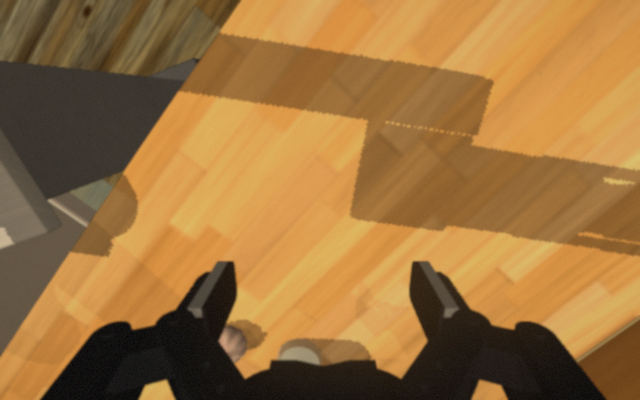

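The move was refused, so this picture is still the start pose: bare worktop, with the fingers at (215,300) and (430,300). I'll give every key in each row.

Call:
{"op": "step_arm", "data": {"motion": [{"wx": 0,"wy": 0,"wz": 2.4,"dx": 0,"dy": 0,"dz": 1,"claw": 85},{"wx": 0,"wy": 0,"wz": 0,"dx": -44,"dy": -20,"dz": 0,"claw": 85},{"wx": 0,"wy": 0,"wz": 0,"dx": -44,"dy": -20,"dz": 0,"claw": 85},{"wx": 0,"wy": 0,"wz": 0,"dx": -44,"dy": -20,"dz": 0,"claw": 85},{"wx": 0,"wy": 0,"wz": 0,"dx": -44,"dy": -20,"dz": 0,"claw": 85},{"wx": 0,"wy": 0,"wz": 0,"dx": -44,"dy": -20,"dz": 0,"claw": 85},{"wx": 0,"wy": 0,"wz": 0,"dx": -44,"dy": -20,"dz": 0,"claw": 85},{"wx": 0,"wy": 0,"wz": 0,"dx": -44,"dy": -20,"dz": 0,"claw": 85},{"wx": 0,"wy": 0,"wz": 0,"dx": -44,"dy": -20,"dz": 0,"claw": 85},{"wx": 0,"wy": 0,"wz": 0,"dx": -44,"dy": -20,"dz": 0,"claw": 85}]}}

```text
t: 1.2
tcp_pos: [0.4897, 0.2333, 0.249]
tool_rot: [0.182, 0.983, 0.0, 0.0]
wrist_force: [-0.2, 0.2, 0.1]
grip_width: 0.998
finger_force: 0.0
```

Call:
{"op": "step_arm", "data": {"motion": [{"wx": 0,"wy": 0,"wz": 0,"dx": -45,"dy": -19,"dz": 4,"claw": 85},{"wx": 0,"wy": 0,"wz": 0,"dx": -45,"dy": -19,"dz": 4,"claw": 85},{"wx": 0,"wy": 0,"wz": 0,"dx": 0,"dy": 0,"dz": 0,"claw": 85},{"wx": 0,"wy": 0,"wz": 0,"dx": 0,"dy": 0,"dz": 0,"claw": 85},{"wx": 0,"wy": 0,"wz": 0,"dx": 0,"dy": 0,"dz": 0,"claw": 85}]}}

```text
t: 1.7
tcp_pos: [0.5583, 0.1678, 0.2407]
tool_rot: [0.182, 0.983, 0.0, -0.001]
wrist_force: [-0.6, -0.2, -0.1]
grip_width: 0.997
finger_force: 0.0
```

```bash
python3 - <<'E'
from geo import *
import pickle
s=bot.sense();im=bot.grab_frame("wrist");pickle.dump((s,im),open("w2.pkl","wb"));cv2.imwrite("pics/w2.png",im[:,:,::-1])
print(s["tcp_pos"],s["t"])
go((.66,-.241,.22),159)
E
```

```text
[0.55827411 0.16776679 0.24067711] 1.7
now [0.5581 0.1682 0.2409] t 1.75 shift mm (before turn) [-241.3 -345.8   20.7] after turn axes [-241.7 -345.5   20.9] turn deg [-0.   -0.04  0.07]
```

View pics/w2.png

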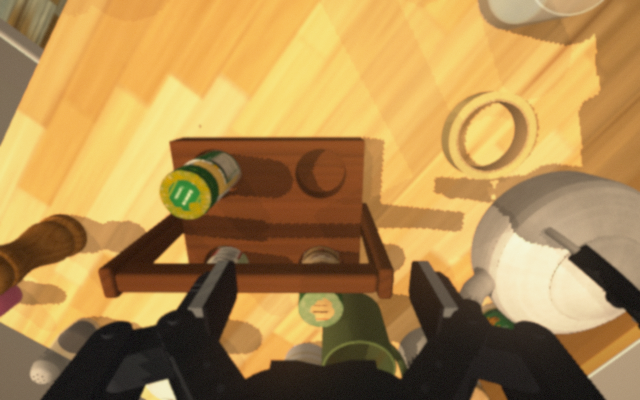

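The wrist picture shows the caddy squared to the tool. The empty well's rim is centred at (321,175), the block's near edge runs (171,139)-(363,139), and the bar's top far edge runs (101,297)-(391,296).

```bash
python3 - <<'E'
from geo import *
import pickle
s,im=pickle.load(open("w2.pkl","rb"))
p,e=tri(ray("wrist",(321,175),s),ray("top",(260+113/4-.4,130+272/4-.4)),ray("scene",(260+92/4-.4,170+222/4-.4)));print("well3",p,e)
print("well plane",plane("wrist",(321,175),.035,s))
a,b=plane("wrist",(171,139),.035,s),plane("wrist",(363.5,139),.035,s)
d=(b-a)/np.linalg.norm(b-a);yaw=np.arctan2(d[1],d[0])-np.pi/2;ex=np.array([np.cos(yaw),np.sin(yaw),0])
c=(a+b)/2+.095*ex;print("edge len",np.linalg.norm(b-a),"yaw",np.degrees(yaw),"centre",c, "well",c-.058*ex+.058*d)
for z in(.16,):
  a,b=plane("wrist",(101,296.5),z,s),plane("wrist",(391,296),z,s);print("bar far",np.linalg.norm(b-a),(a+b)/2-.014*ex, np.degrees(np.arctan2((b-a)[1],(b-a)[0]))-90)
# brown mask in ROI for edges
E
```

```text
well3 [0.55410734 0.16628604 0.03894224] [np.float64(0.0010302992452112443), np.float64(0.0011208910616415367), np.float64(0.0017206562090508243)]
well plane [0.55605912 0.16568332 0.035     ]
edge len 0.20551298272153892 yaw -20.997733139763874 centre [0.58732719 0.09210786 0.035     ] well [0.5539619  0.16703954 0.035     ]
bar far 0.2310968238516809 [0.58479305 0.09097162 0.16      ] -20.625998205029774
```

Call:
{"op": "step_arm", "data": {"motion": [{"wx": 0,"wy": 0,"wz": 0,"dx": -27,"dy": -38,"dz": 0,"claw": 85},{"wx": 0,"wy": 0,"wz": 0,"dx": -27,"dy": -38,"dz": 0,"claw": 85},{"wx": 0,"wy": 0,"wz": 0,"dx": -27,"dy": -38,"dz": 0,"claw": 85},{"wx": 0,"wy": 0,"wz": 0,"dx": -27,"dy": -38,"dz": 0,"claw": 85},{"wx": 0,"wy": 0,"wz": 0,"dx": -27,"dy": -38,"dz": 0,"claw": 85},{"wx": 0,"wy": 0,"wz": 0,"dx": -27,"dy": -38,"dz": 0,"claw": 85},{"wx": 0,"wy": 0,"wz": 0,"dx": -27,"dy": -38,"dz": 0,"claw": 85},{"wx": 0,"wy": 0,"wz": 0,"dx": -26,"dy": -38,"dz": 0,"claw": 85},{"wx": 0,"wy": 0,"wz": 0,"dx": -26,"dy": -41,"dz": 0,"claw": 85},{"wx": 0,"wy": 0,"wz": 0,"dx": 0,"dy": 0,"dz": 0,"claw": 85}]}}

```text
t: 2.75
tcp_pos: [0.6605, -0.2462, 0.2407]
tool_rot: [0.184, 0.983, -0.001, 0.001]
wrist_force: [-0.4, 0.2, -0.2]
grip_width: 0.994
finger_force: 0.0
```

Call:
{"op": "step_arm", "data": {"motion": [{"wx": 0,"wy": 0,"wz": 0,"dx": 0,"dy": 0,"dz": 10,"claw": 85},{"wx": 0,"wy": 0,"wz": 0,"dx": 0,"dy": 0,"dz": 10,"claw": 85},{"wx": 0,"wy": 0,"wz": 0,"dx": 0,"dy": 0,"dz": 0,"claw": 85},{"wx": 0,"wy": 0,"wz": 0,"dx": 0,"dy": 0,"dz": 0,"claw": 85},{"wx": 0,"wy": 0,"wz": 0,"dx": 0,"dy": 0,"dz": 0,"claw": 85}]}}

```text
t: 3.25
tcp_pos: [0.6606, -0.2401, 0.2213]
tool_rot: [0.182, 0.983, -0.0, 0.0]
wrist_force: [-0.2, -0.1, 0.2]
grip_width: 0.996
finger_force: 0.0
```

```bash
python3 - <<'E'
from geo import *
import pickle
s=bot.sense();im=bot.grab_frame("wrist");pickle.dump((s,im),open("w3.pkl","wb"));cv2.imwrite("pics/w3.png",im[:,:,::-1])
print(s["tcp_pos"],s["t"])
E
```

```text
[ 0.66056443 -0.24010095  0.22134606] 3.25
```

View pics/w3.png

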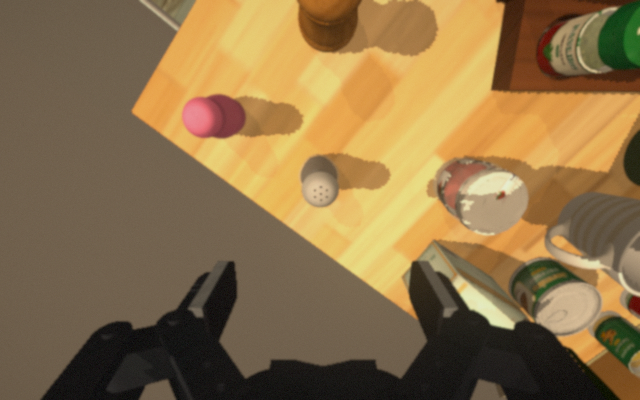

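The shaker's perforated cap is at (320,189) with its body behind at (318,168), the pink decoy is at (210,117), and the jam jar at (480,195) stands well clear.

```bash
python3 - <<'E'
from geo import *
import pickle
s,im=pickle.load(open("w3.pkl","rb"))
r=[ray("wrist",(320,188),s),ray("top",(260+634/4-.4,130+130/4-.4)),ray("scene",(260+690/4-.4,170+247/4-.4))]
print(tri(*r),tri(r[0],r[2]))
for z in(.08,):print(plane("wrist",(320,188),z,s))
go((.655,-.241,.09),159,12);go((.655,-.241,.09),159,-12)
print(R.from_euler("y",12,degrees=True).apply([0,0,-1]))
E
```

```text
(array([ 0.65624221, -0.24106064,  0.08097496]), [np.float64(0.0018870010721877128), np.float64(0.002675608348639055), np.float64(0.0013107656738871013)]) (array([ 0.6539447 , -0.24072388,  0.08172245]), [np.float64(0.0003432815772931449), np.float64(0.00034328157729304927)])
[ 0.65455781 -0.24124517  0.08      ]
now [ 0.6607 -0.2405  0.2216] t 3.3 shift mm (before turn) [  5.2  -2.5 131.6] after turn axes [-22.4  -2.5 129.8] turn deg [-1.000e-02  1.205e+01  6.000e-02]
now [ 0.6607 -0.2405  0.2216] t 3.3 shift mm (before turn) [  5.2  -2.5 131.6] after turn axes [ 32.4  -2.5 127.7] turn deg [ -0.   -11.95   0.06]
[-0.20791169  0.         -0.9781476 ]
```

Call:
{"op": "step_arm", "data": {"motion": [{"wx": 0,"wy": -6,"wz": 0,"dx": 0,"dy": 0,"dz": 0,"claw": 85},{"wx": 0,"wy": -6,"wz": 0,"dx": 0,"dy": 0,"dz": 0,"claw": 85},{"wx": 0,"wy": 0,"wz": 0,"dx": 7,"dy": -2,"dz": 28,"claw": 85},{"wx": 0,"wy": 0,"wz": 0,"dx": 7,"dy": 0,"dz": 28,"claw": 85},{"wx": 0,"wy": 0,"wz": 0,"dx": 7,"dy": 0,"dz": 28,"claw": 85},{"wx": 0,"wy": 0,"wz": 0,"dx": 7,"dy": 0,"dz": 27,"claw": 85},{"wx": 0,"wy": 0,"wz": 0,"dx": 6,"dy": 0,"dz": 27,"claw": 85},{"wx": 0,"wy": 0,"wz": 0,"dx": 6,"dy": 0,"dz": 26,"claw": 85},{"wx": 0,"wy": 0,"wz": 0,"dx": 0,"dy": 0,"dz": 0,"claw": 85},{"wx": 0,"wy": 0,"wz": 0,"dx": 0,"dy": 0,"dz": 0,"claw": 85}]}}

```text
t: 4.3
tcp_pos: [0.655, -0.2413, 0.0525]
tool_rot: [0.181, 0.978, -0.019, 0.103]
wrist_force: [-0.8, 0.6, 0.5]
grip_width: 0.994
finger_force: 0.0
```

```bash
python3 -c "
from geo import *
go((.655,-.241,.052),159,-12)"
```

```text
now [ 0.655  -0.2413  0.0525] t 4.3 shift mm (before turn) [0.2 0.2 0.5] after turn axes [0.2 0.2 0.5] turn deg [ 0.   -0.01  0.  ]
```

Exactly where intended, with no contact. Closing now.

Call:
{"op": "step_arm", "data": {"motion": [{"wx": 0,"wy": 0,"wz": 0,"dx": 0,"dy": 0,"dz": 0,"claw": 35},{"wx": 0,"wy": 0,"wz": 0,"dx": 0,"dy": 0,"dz": 0,"claw": 35},{"wx": 0,"wy": 0,"wz": 0,"dx": 0,"dy": 0,"dz": 0,"claw": 35},{"wx": 0,"wy": 0,"wz": 0,"dx": 0,"dy": 0,"dz": 0,"claw": 35},{"wx": 0,"wy": 0,"wz": 0,"dx": 0,"dy": 0,"dz": 0,"claw": 35},{"wx": 0,"wy": 0,"wz": 0,"dx": 0,"dy": 0,"dz": 0,"claw": 35},{"wx": 0,"wy": 0,"wz": 0,"dx": 0,"dy": 0,"dz": 0,"claw": 35},{"wx": 0,"wy": 0,"wz": 0,"dx": 0,"dy": 0,"dz": 0,"claw": 35}], "grip_force": 30}}

```text
t: 5.1
tcp_pos: [0.6561, -0.242, 0.0544]
tool_rot: [0.181, 0.978, -0.02, 0.104]
wrist_force: [-2.4, -0.1, 6.6]
grip_width: 0.443
finger_force: 30.0
```

The opening came to 38 mm instead of 44 mm, with a push up of 6.6 N. I'll look before lifting.

```bash
python3 - <<'E'
from geo import *
w=bot.grab_frame("wrist");s=bot.grab_frame("scene")
u,v=proj("scene",(.655,-.241,.05)).astype(int);print(u,v)
a=cv2.resize(s[v-37:v+38,u-50:u+50],(800,600),interpolation=cv2.INTER_CUBIC)
b=cv2.resize(w[100:400,140:500],(400,333));a=cv2.resize(a,(400,300))
c=np.zeros((333,800,3),np.uint8);c[:300,:400]=a;c[:,400:]=b
cv2.imwrite("pics/g1.png",c[:,:,::-1])
E
```

```text
431 241
```

View pics/g1.png

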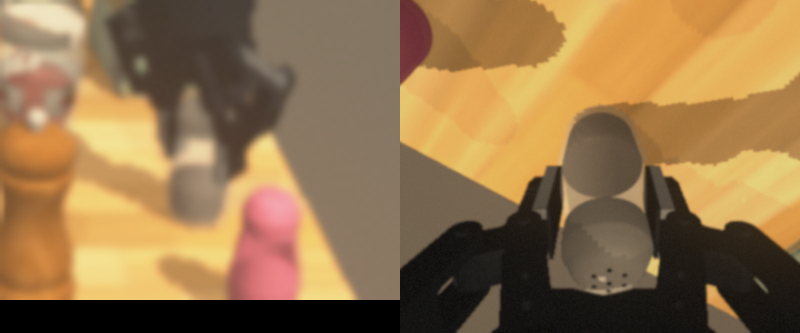

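The pads hold the upper body squarely, and the shaker is centred and upright. The upward push is the pads swinging forward as they close. Lifting.

Call:
{"op": "step_arm", "data": {"motion": [{"wx": 0,"wy": 0,"wz": 0,"dx": -2,"dy": 0,"dz": -10,"claw": 35},{"wx": 0,"wy": 0,"wz": 0,"dx": -4,"dy": 0,"dz": -20,"claw": 35},{"wx": 0,"wy": 0,"wz": 0,"dx": -8,"dy": 0,"dz": -38,"claw": 35},{"wx": 0,"wy": 0,"wz": 0,"dx": -8,"dy": 0,"dz": -38,"claw": 35},{"wx": 0,"wy": 0,"wz": 0,"dx": -8,"dy": 0,"dz": -38,"claw": 35},{"wx": 0,"wy": 0,"wz": 0,"dx": -8,"dy": 0,"dz": -38,"claw": 35},{"wx": 0,"wy": 0,"wz": 0,"dx": 0,"dy": 0,"dz": 0,"claw": 35},{"wx": 0,"wy": 0,"wz": 0,"dx": 0,"dy": 0,"dz": 0,"claw": 35}]}}

```text
t: 6.0
tcp_pos: [0.6547, -0.2413, 0.24]
tool_rot: [0.181, 0.978, -0.019, 0.104]
wrist_force: [-0.1, 0.2, -2.0]
grip_width: 0.447
finger_force: 30.0
```

```bash
python3 - <<'E'
from geo import *
go((.555,.1665,.235),159,-12)
w=bot.grab_frame("wrist");s=bot.grab_frame("scene")
u,v=proj("scene",bot.sense()["tcp_pos"]).astype(int);print(u,v)
a=cv2.resize(s[v-50:v+50,u-60:u+60],(480,400),interpolation=cv2.INTER_CUBIC)
b=cv2.resize(w[130:400,200:440],(320,360))
c=np.zeros((400,800,3),np.uint8);c[:,:480]=a;c[:360,480:]=b
cv2.imwrite("pics/g2.png",c[:,:,::-1])
E
```

```text
now [ 0.6547 -0.2413  0.24  ] t 6.0 shift mm (before turn) [234.9 344.9 -45.6] after turn axes [235.  345.  -44.9] turn deg [-0.02  0.15 -0.  ]
438 176
```

View pics/g2.png

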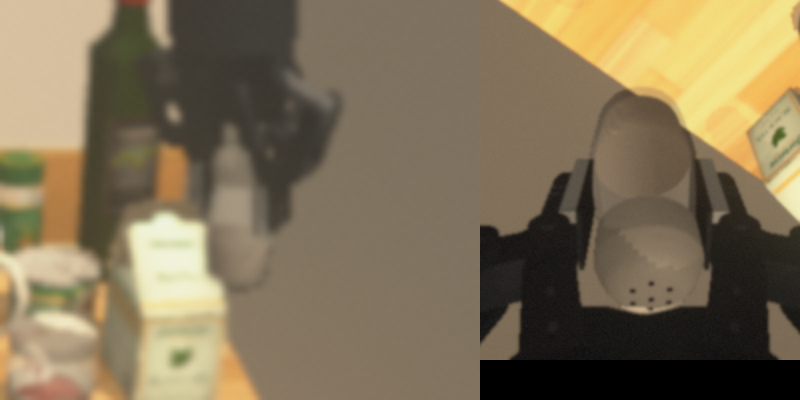

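The shaker is lifted and hangs upright between the pads, with its base edge near wrist pixel (322,199). Next I carry it over the well.

Call:
{"op": "step_arm", "data": {"motion": [{"wx": 0,"wy": 0,"wz": 0,"dx": 13,"dy": 19,"dz": -3,"claw": 35},{"wx": 0,"wy": 0,"wz": 0,"dx": 26,"dy": 38,"dz": -5,"claw": 35},{"wx": 0,"wy": 0,"wz": 0,"dx": 26,"dy": 38,"dz": -5,"claw": 35},{"wx": 0,"wy": 0,"wz": 0,"dx": 26,"dy": 38,"dz": -5,"claw": 35},{"wx": 0,"wy": 0,"wz": 0,"dx": 26,"dy": 38,"dz": -5,"claw": 35},{"wx": 0,"wy": 0,"wz": 0,"dx": 26,"dy": 38,"dz": -5,"claw": 35},{"wx": 0,"wy": 0,"wz": 0,"dx": 26,"dy": 38,"dz": -5,"claw": 35},{"wx": 0,"wy": 0,"wz": 0,"dx": 26,"dy": 38,"dz": -5,"claw": 35},{"wx": 0,"wy": 0,"wz": 0,"dx": 26,"dy": 38,"dz": -5,"claw": 35},{"wx": 0,"wy": 0,"wz": 0,"dx": 14,"dy": 22,"dz": -2,"claw": 35}]}}

```text
t: 7.1
tcp_pos: [0.5517, 0.1696, 0.2303]
tool_rot: [0.18, 0.978, -0.019, 0.1]
wrist_force: [-0.4, -0.2, -1.0]
grip_width: 0.448
finger_force: 30.0
```

Call:
{"op": "step_arm", "data": {"motion": [{"wx": 0,"wy": 0,"wz": 0,"dx": 0,"dy": 0,"dz": 0,"claw": 35},{"wx": 0,"wy": 0,"wz": 0,"dx": 0,"dy": 0,"dz": 0,"claw": 35},{"wx": 0,"wy": 0,"wz": 0,"dx": 0,"dy": 0,"dz": 0,"claw": 35}]}}

```text
t: 7.4
tcp_pos: [0.5542, 0.1657, 0.2319]
tool_rot: [0.182, 0.978, -0.02, 0.102]
wrist_force: [-0.5, -0.2, -0.5]
grip_width: 0.445
finger_force: 30.0
```

```bash
python3 - <<'E'
from geo import *
s=bot.sense();t=s["tcp_pos"];X=np.array([-.934,.358,0])
for k in(0,.022):print(proj("wrist",t+[0,0,-.0544]+k*X,s))
for z in(.10,.075):go((.555,.1665,z),159,-12)
E
```

```text
[323.9165261  219.33378637]
[323.95986577 188.30657938]
now [0.5542 0.1657 0.2319] t 7.4 shift mm (before turn) [ 26.7   1.2 129.2] after turn axes [ 26.9   1.  129.1] turn deg [-0.11 -0.12 -0.04]
now [0.5542 0.1657 0.2319] t 7.4 shift mm (before turn) [ 31.8   1.3 153.6] after turn axes [ 32.1   1.  153.6] turn deg [-0.11 -0.12 -0.04]
```

```bash
python3 - <<'E'
from geo import *
s=bot.sense();t=s["tcp_pos"];X=np.array([-.934,.358,0])
for k in(0,-.003,-.006):print(k,proj("wrist",t+[0,0,.0356]+k*X,s),proj("wrist",t+[0,0,-.0544]+(k+.022)*X,s))
for k in(.042,.019,):print(proj("wrist",t+k*np.array([.358,.934,0]),s))
im=bot.grab_frame("wrist");print(bot.sense()["tcp_pos"])
cv2.imwrite("pics/h.png",cv2.resize(im[130:400,180:470],None,fx=2,fy=2)[:,:,::-1])
g=cv2.cvtColor(im,cv2.COLOR_RGB2HSV)
for v in range(176,216,3):print(v,im[v,323],end=" ")
E
```

```text
0 [324.08739589 355.81337545] [323.95986577 188.30657938]
-0.003 [324.07554692 360.52856201] [323.95366081 192.765151  ]
-0.006 [324.06400644 365.11609334] [323.94755269 197.14875685]
[413.06940136 284.52567533]
[364.31544529 284.54185635]
[0.55449191 0.16548632 0.23227183]
176 [136  72  36] 179 [132  70  30] 182 [132  72  35] 185 [132  70  34] 188 [129  67  26] 191 [125  67  30] 194 [103  65  42] 197 [119  87  63] 200 [121  90  68] 203 [96 81 64] 206 [97 81 65] 209 [97 82 68] 212 [100  83  68] 215 [103  86  69]
```

Call:
{"op": "step_arm", "data": {"motion": [{"wx": 0,"wy": 0,"wz": 0,"dx": 5,"dy": 1,"dz": 23,"claw": 35},{"wx": 0,"wy": 0,"wz": 0,"dx": 5,"dy": 0,"dz": 23,"claw": 35},{"wx": 0,"wy": 0,"wz": 0,"dx": 5,"dy": 0,"dz": 23,"claw": 35},{"wx": 0,"wy": 0,"wz": 0,"dx": 5,"dy": 0,"dz": 23,"claw": 35},{"wx": 0,"wy": 0,"wz": 0,"dx": 5,"dy": 0,"dz": 23,"claw": 35},{"wx": 0,"wy": 0,"wz": 0,"dx": 5,"dy": 0,"dz": 20,"claw": 35},{"wx": 0,"wy": 0,"wz": 0,"dx": 0,"dy": 0,"dz": 0,"claw": 35},{"wx": 0,"wy": 0,"wz": 0,"dx": 0,"dy": 0,"dz": 0,"claw": 35},{"wx": 0,"wy": 0,"wz": 0,"dx": 0,"dy": 0,"dz": 0,"claw": 35}]}}

```text
t: 8.35
tcp_pos: [0.5553, 0.1678, 0.0967]
tool_rot: [0.182, 0.978, -0.019, 0.104]
wrist_force: [0.5, 0.6, -1.3]
grip_width: 0.443
finger_force: 30.0
```

```bash
python3 - <<'E'
from geo import *
go((.554,.167,.066),159,-12)
w=bot.grab_frame("wrist")
cv2.imwrite("pics/p1.png",cv2.resize(w[60:360,140:540],(800,600))[:,:,::-1])
E
```

```text
now [0.5553 0.1678 0.0967] t 8.35 shift mm (before turn) [ 7.4 -1.2 29.8] after turn axes [ 7.3 -1.2 29.8] turn deg [ 0.07  0.15 -0.08]
```

View pics/p1.png

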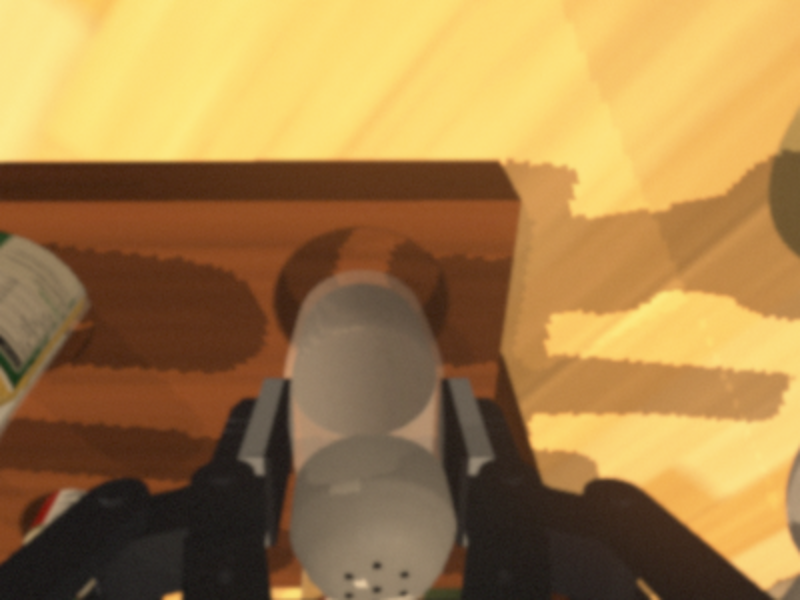

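The well's rim spans crop x 274–447 with its near edge at row 227. The shaker's base spans x 292–440 with its near edge at row 270. I'll turn those into an offset.

```bash
python3 - <<'E'
from geo import *
s=bot.sense();X=np.array([-.934,.358,0]);Y=np.array([.358,.934,0])
f=lambda u,v,z:plane("wrist",(140+u/2-.25,60+v/2-.25),z,s)
rim=f(360.5,227,.035)-.028*X; base=f(366,270,.0423)-.022*X
l,r=f(274,298,.035),f(447,298,.035);print("rim w",np.linalg.norm(l-r),(l+r)/2@Y)
print(rim,base,"need x,y",((rim-base)@X*1000).round(1),((rim-base)@Y*1000).round(1))
E
```

```text
rim w 0.05533415271721172 0.3534535118031965
[0.55470744 0.16595044 0.035     ] [0.55959149 0.16582193 0.0423    ] need x,y 4.6 -1.6
```

Call:
{"op": "step_arm", "data": {"motion": [{"wx": 0,"wy": 0,"wz": 0,"dx": 4,"dy": -1.5,"dz": -1,"claw": 35},{"wx": 0,"wy": 0,"wz": 0,"dx": 0,"dy": 0,"dz": 0,"claw": 35},{"wx": 0,"wy": 0,"wz": 0,"dx": 0,"dy": 0,"dz": 0,"claw": 35},{"wx": 0,"wy": 0,"wz": 0,"dx": 2,"dy": 0,"dz": 10,"claw": 35},{"wx": 0,"wy": 0,"wz": 0,"dx": 2,"dy": 0,"dz": 10,"claw": 35},{"wx": 0,"wy": 0,"wz": 0,"dx": 1,"dy": 0,"dz": 6,"claw": 35},{"wx": 0,"wy": 0,"wz": 0,"dx": 0,"dy": 0,"dz": 0,"claw": 35},{"wx": 0,"wy": 0,"wz": 0,"dx": 0,"dy": 0,"dz": 0,"claw": 35}]}}

```text
t: 9.2
tcp_pos: [0.5496, 0.1679, 0.068]
tool_rot: [0.181, 0.978, -0.019, 0.102]
wrist_force: [0.3, -0.2, -0.4]
grip_width: 0.448
finger_force: 30.0
```

Inside the well with no contact. Lowering the last few millimetres.

Call:
{"op": "step_arm", "data": {"motion": [{"wx": 0,"wy": 0,"wz": 0,"dx": 0.4,"dy": 0,"dz": 2,"claw": 35},{"wx": 0,"wy": 0,"wz": 0,"dx": 0.2,"dy": 0,"dz": 1,"claw": 35},{"wx": 0,"wy": 0,"wz": 0,"dx": 0,"dy": 0,"dz": 0,"claw": 35},{"wx": 0,"wy": 0,"wz": 0,"dx": 0,"dy": 0,"dz": 0,"claw": 35}]}}

```text
t: 9.6
tcp_pos: [0.5501, 0.168, 0.0658]
tool_rot: [0.181, 0.978, -0.019, 0.103]
wrist_force: [-0.6, 0.4, -1.2]
grip_width: 0.447
finger_force: 30.0
```

Call:
{"op": "step_arm", "data": {"motion": [{"wx": 0,"wy": 0,"wz": 0,"dx": 0.4,"dy": 0,"dz": 2,"claw": 35},{"wx": 0,"wy": 0,"wz": 0,"dx": 0,"dy": 0,"dz": 0,"claw": 35},{"wx": 0,"wy": 0,"wz": 0,"dx": 0,"dy": 0,"dz": 0,"claw": 35}]}}

```text
t: 9.9
tcp_pos: [0.5506, 0.1681, 0.0644]
tool_rot: [0.181, 0.978, -0.019, 0.103]
wrist_force: [-1.3, -0.3, 4.6]
grip_width: 0.441
finger_force: 30.8
```

It has seated at the predicted height (TCP 0.0644, +4.6 N). Releasing.

Call:
{"op": "step_arm", "data": {"motion": [{"wx": 0,"wy": 0,"wz": 0,"dx": 0,"dy": 0,"dz": 0,"claw": 50},{"wx": 0,"wy": 0,"wz": 0,"dx": 0,"dy": 0,"dz": 0,"claw": 70},{"wx": 0,"wy": 0,"wz": 0,"dx": 0,"dy": 0,"dz": 0,"claw": 70},{"wx": 0,"wy": 0,"wz": 0,"dx": 0,"dy": 0,"dz": 0,"claw": 70},{"wx": 0,"wy": 0,"wz": 0,"dx": 0,"dy": 0,"dz": 0,"claw": 70},{"wx": 0,"wy": 0,"wz": 0,"dx": 0,"dy": 0,"dz": 0,"claw": 70}]}}

```text
t: 10.5
tcp_pos: [0.5499, 0.168, 0.0635]
tool_rot: [0.181, 0.978, -0.019, 0.103]
wrist_force: [-0.3, -0.2, -0.5]
grip_width: 0.819
finger_force: 0.0
```

```bash
python3 - <<'E'
from geo import *
go((.55,.168,.26),159,-12)
E
```

```text
now [0.5499 0.168  0.0635] t 10.5 shift mm (before turn) [ -40.9    0.  -192.2] after turn axes [ -40.9    0.  -192.1] turn deg [-0.   -0.   -0.01]
```

Call:
{"op": "step_arm", "data": {"motion": [{"wx": 0,"wy": 0,"wz": 0,"dx": -2,"dy": 0,"dz": -10,"claw": 70},{"wx": 0,"wy": 0,"wz": 0,"dx": -4,"dy": 0,"dz": -20,"claw": 70},{"wx": 0,"wy": 0,"wz": 0,"dx": -7,"dy": 0,"dz": -32,"claw": 70},{"wx": 0,"wy": 0,"wz": 0,"dx": -7,"dy": 0,"dz": -32,"claw": 70},{"wx": 0,"wy": 0,"wz": 0,"dx": -7,"dy": 0,"dz": -32,"claw": 70},{"wx": 0,"wy": 0,"wz": 0,"dx": -7,"dy": 0,"dz": -32,"claw": 70},{"wx": 0,"wy": 6,"wz": 0,"dx": -7,"dy": 0,"dz": -34,"claw": 70},{"wx": 0,"wy": 6,"wz": 0,"dx": 0,"dy": 0,"dz": 0,"claw": 70},{"wx": 0,"wy": 0,"wz": 0,"dx": 0,"dy": 0,"dz": 0,"claw": 70},{"wx": 0,"wy": 0,"wz": 0,"dx": 0,"dy": 0,"dz": 0,"claw": 70}]}}

```text
t: 11.5
tcp_pos: [0.5499, 0.1676, 0.2595]
tool_rot: [0.183, 0.983, -0.0, 0.0]
wrist_force: [0.1, -0.5, -0.3]
grip_width: 0.819
finger_force: 0.0
```

```bash
python3 - <<'E'
from geo import *
s=bot.sense();w=bot.grab_frame("wrist");t=bot.grab_frame("top")
import pickle;pickle.dump((s,w,t),open("w4.pkl","wb"))
X=np.array([-.934,.358,0]);Y=np.array([.358,.934,0]);rim=np.array([.5547,.166,.035])
print(s["tcp_pos"],s["joint_pos"].round(2))
# shaker: grey (low saturation) blob near the well in top view and wrist view
for n,im in(("top",t),("wrist",w)):
    p=proj(n,rim+[0,0,.06],s);h=cv2.cvtColor(im,cv2.COLOR_RGB2HSV)
    m=((h[...,1]<95)&(h[...,2]>50)).astype(np.uint8);k,l,st,c=cv2.connectedComponentsWithStats(m)
    print(n,"expect",p.round(1),"seat->cap top",proj(n,rim+[0,0,.065],s).round(1))
    for i in range(1,k):
        if st[i,4]>15 and np.linalg.norm(c[i]-p)<60:print(st[i],c[i].round(1))
# dark-brown caddy mask near edge in wrist & top
h=cv2.cvtColor(w,cv2.COLOR_RGB2HSV);m=((h[...,0]<14)&(h[...,2]<150)&(h[...,1]>120)).astype(np.uint8)
k,l,st,c=cv2.connectedComponentsWithStats(m);i=1+np.argmax(st[1:,4]);print("brown",st[i])
cn=max(cv2.findContours((l==i).astype(np.uint8),0,2)[0],key=cv2.contourArea);print(cv2.approxPolyDP(cn,4,True)[:,0].tolist())
E
```

```text
[0.54990372 0.16756095 0.25947911] [ 0.15  0.2   1.53 -0.    1.41 -1.06]
top expect [285.8 194.6] seat->cap top [285.7 194.3]
[331 167   8   9  40] [334.1 171. ]
[328 175  15  10  63] [333.8 180.2]
[316 214   9   5  19] [319.6 216.4]
wrist expect [323.9 191.3] seat->cap top [323.9 192.8]
[ 307  157   35   44 1162] [323.  179.8]
brown [  121   142   281   150 22863]
[[363, 145], [183, 146], [186, 172], [213, 155], [229, 153], [247, 166], [247, 181], [215, 217], [197, 221], [180, 216], [122, 264], [126, 289], [143, 284], [210, 285], [232, 261], [216, 261], [215, 256], [232, 243], [255, 256], [249, 286], [250, 280], [252, 286], [377, 285], [379, 291], [389, 290], [401, 276], [393, 276], [397, 273], [387, 263], [383, 247], [378, 248], [381, 244], [362, 203]]
```

The shaker stands in the well: its grey blob covers (307–342, 157–201), as predicted. Next I go above the bar and turn by 90°.

Call:
{"op": "step_arm", "data": {"motion": [{"wx": 0,"wy": 0,"wz": 0,"dx": -31,"dy": -29,"dz": 0,"claw": 60},{"wx": 0,"wy": 0,"wz": 0,"dx": -31,"dy": -29,"dz": 0,"claw": 60},{"wx": 0,"wy": 0,"wz": 8.5,"dx": 0,"dy": 0,"dz": 0,"claw": 60},{"wx": 0,"wy": 0,"wz": 8.5,"dx": 0,"dy": 0,"dz": 0,"claw": 60},{"wx": 0,"wy": 0,"wz": 8.5,"dx": 0,"dy": 0,"dz": 0,"claw": 60},{"wx": 0,"wy": 0,"wz": 8.5,"dx": 0,"dy": 0,"dz": 0,"claw": 60},{"wx": 0,"wy": 0,"wz": 8.5,"dx": 0,"dy": 0,"dz": 0,"claw": 60},{"wx": 0,"wy": 0,"wz": 8.5,"dx": 0,"dy": 0,"dz": 0,"claw": 60},{"wx": 0,"wy": 0,"wz": 8.5,"dx": 0,"dy": 0,"dz": 0,"claw": 60},{"wx": 0,"wy": 0,"wz": 8.5,"dx": 0,"dy": 0,"dz": 0,"claw": 60}]}}

```text
t: 12.6
tcp_pos: [0.5858, 0.0922, 0.2587]
tool_rot: [0.703, 0.711, -0.001, -0.001]
wrist_force: [0.6, 0.3, -0.3]
grip_width: 0.702
finger_force: 0.0
```

Call:
{"op": "step_arm", "data": {"motion": [{"wx": 0,"wy": 0,"wz": 8.5,"dx": 0,"dy": 0,"dz": 0,"claw": 60},{"wx": 0,"wy": 0,"wz": 8.5,"dx": 0,"dy": 0,"dz": 0,"claw": 60},{"wx": 0,"wy": 0,"wz": 5,"dx": 0,"dy": 0,"dz": 0,"claw": 60},{"wx": 0,"wy": 0,"wz": 0,"dx": 0,"dy": 0,"dz": 0,"claw": 60},{"wx": 0,"wy": 0,"wz": 0,"dx": 0,"dy": 0,"dz": 0,"claw": 60}]}}

```text
t: 13.1
tcp_pos: [0.5863, 0.092, 0.2592]
tool_rot: [0.823, 0.567, -0.001, -0.0]
wrist_force: [-0.6, 0.6, -0.3]
grip_width: 0.7
finger_force: 0.0
```

```bash
python3 - <<'E'
from geo import *
go((.588,.091,.148),69)
s=bot.sense();w=bot.grab_frame("wrist")
c=np.array([.588,.091,0]);ex=np.array([.934,-.358,0]);ey=np.array([.358,.934,0])
h=cv2.cvtColor(w,cv2.COLOR_RGB2HSV).astype(int)
# scan across the bar at several stations: pixel profile along caddy x at z=.16, in mm
for yy in(.05,.07,.02):
    print(yy,[(x,w[int(round(p[1])),int(round(p[0]))].sum()) for x in range(-20,22,2) for p in[proj("wrist",c+ey*yy+ex*x/1000+[0,0,.16],s)]])
# bar end from the top post edges
print([(x,w[int(round(p[1])),int(round(p[0]))].tolist()) for x in range(100,126,3) for p in[proj("wrist",c+ey*x/1000+[0,0,.16],s)] if 0<=p[1]<400])
cv2.imwrite("pics/b.png",w[:,:,::-1])
E
```

```text
now [0.5863 0.092  0.2592] t 13.1 shift mm (before turn) [ -0.3   2.  111.2] after turn axes [ -0.3   1.9 111.2] turn deg [-0.06  0.04  0.14]
0.05 [(-20, np.uint64(245)), (-18, np.uint64(237)), (-16, np.uint64(251)), (-14, np.uint64(253)), (-12, np.uint64(257)), (-10, np.uint64(249)), (-8, np.uint64(203)), (-6, np.uint64(216)), (-4, np.uint64(237)), (-2, np.uint64(239)), (0, np.uint64(239)), (2, np.uint64(234)), (4, np.uint64(246)), (6, np.uint64(243)), (8, np.uint64(209)), (10, np.uint64(159)), (12, np.uint64(203)), (14, np.uint64(232)), (16, np.uint64(237)), (18, np.uint64(229)), (20, np.uint64(229))]
0.07 [(-20, np.uint64(209)), (-18, np.uint64(222)), (-16, np.uint64(238)), (-14, np.uint64(256)), (-12, np.uint64(243)), (-10, np.uint64(243)), (-8, np.uint64(206)), (-6, np.uint64(225)), (-4, np.uint64(244)), (-2, np.uint64(244)), (0, np.uint64(232)), (2, np.uint64(233)), (4, np.uint64(234)), (6, np.uint64(234)), (8, np.uint64(198)), (10, np.uint64(167)), (12, np.uint64(173)), (14, np.uint64(224)), (16, np.uint64(227)), (18, np.uint64(218)), (20, np.uint64(168))]
0.02 [(-20, np.uint64(218)), (-18, np.uint64(227)), (-16, np.uint64(237)), (-14, np.uint64(243)), (-12, np.uint64(243)), (-10, np.uint64(231)), (-8, np.uint64(203)), (-6, np.uint64(225)), (-4, np.uint64(247)), (-2, np.uint64(250)), (0, np.uint64(247)), (2, np.uint64(248)), (4, np.uint64(249)), (6, np.uint64(244)), (8, np.uint64(216)), (10, np.uint64(152)), (12, np.uint64(163)), (14, np.uint64(162)), (16, np.uint64(218)), (18, np.uint64(237)), (20, np.uint64(221))]
[(100, [129, 70, 31]), (103, [99, 55, 28]), (106, [127, 68, 32]), (109, [131, 71, 33]), (112, [99, 56, 31]), (115, [106, 67, 26]), (118, [187, 133, 72]), (121, [181, 128, 67]), (124, [180, 127, 68])]
```

The bar's edges sit at -8.5 and +9 mm about my estimate at every station, and its end is at 116 mm, so position and yaw are confirmed. Descending.

Call:
{"op": "step_arm", "data": {"motion": [{"wx": 0,"wy": 0,"wz": 0,"dx": 0,"dy": 2,"dz": 15,"claw": 60},{"wx": 0,"wy": 0,"wz": 0,"dx": 0,"dy": 0,"dz": 24,"claw": 60},{"wx": 0,"wy": 0,"wz": 0,"dx": 0,"dy": 0,"dz": 24,"claw": 60},{"wx": 0,"wy": 0,"wz": 0,"dx": 0,"dy": 0,"dz": 24,"claw": 60},{"wx": 0,"wy": 0,"wz": 0,"dx": 0,"dy": 0,"dz": 16,"claw": 60},{"wx": 0,"wy": 0,"wz": 0,"dx": 0,"dy": 0,"dz": 8,"claw": 60},{"wx": 0,"wy": 0,"wz": 0,"dx": 0,"dy": 0,"dz": 0,"claw": 60},{"wx": 0,"wy": 0,"wz": 0,"dx": 0,"dy": 0,"dz": 0,"claw": 60}]}}

```text
t: 13.95
tcp_pos: [0.5895, 0.0908, 0.1492]
tool_rot: [0.824, 0.566, 0.0, 0.0]
wrist_force: [-0.3, -0.8, 0.2]
grip_width: 0.702
finger_force: 0.0
```

Call:
{"op": "step_arm", "data": {"motion": [{"wx": 0,"wy": 0,"wz": 0,"dx": 0,"dy": 0,"dz": 0,"claw": 30},{"wx": 0,"wy": 0,"wz": 0,"dx": 0,"dy": 0,"dz": 0,"claw": 5},{"wx": 0,"wy": 0,"wz": 0,"dx": 0,"dy": 0,"dz": 0,"claw": 5},{"wx": 0,"wy": 0,"wz": 0,"dx": 0,"dy": 0,"dz": 0,"claw": 5},{"wx": 0,"wy": 0,"wz": 0,"dx": 0,"dy": 0,"dz": 0,"claw": 5},{"wx": 0,"wy": 0,"wz": 0,"dx": 0,"dy": 0,"dz": 0,"claw": 5},{"wx": 0,"wy": 0,"wz": 0,"dx": 0,"dy": 0,"dz": 0,"claw": 5},{"wx": 0,"wy": 0,"wz": 0,"dx": 0,"dy": 0,"dz": 0,"claw": 5}], "grip_force": 90}}

```text
t: 14.75
tcp_pos: [0.5895, 0.0909, 0.1501]
tool_rot: [0.824, 0.566, 0.001, 0.0]
wrist_force: [-2.9, 0.1, 5.3]
grip_width: 0.196
finger_force: 89.8
```

The bar is gripped: 16.7 mm opening at 90 N. Lifting gently.

Call:
{"op": "step_arm", "data": {"motion": [{"wx": 0,"wy": 0,"wz": 0,"dx": 0,"dy": 0,"dz": -2,"claw": 5},{"wx": 0,"wy": 0,"wz": 0,"dx": 0,"dy": 0,"dz": -3,"claw": 5},{"wx": 0,"wy": 0,"wz": 0,"dx": 0,"dy": 0,"dz": -4,"claw": 5},{"wx": 0,"wy": 0,"wz": 0,"dx": 0,"dy": 0,"dz": -4,"claw": 5},{"wx": 0,"wy": 0,"wz": 0,"dx": 0,"dy": 0,"dz": -4,"claw": 5},{"wx": 0,"wy": 0,"wz": 0,"dx": 0,"dy": 0,"dz": -3,"claw": 5},{"wx": 0,"wy": 0,"wz": 0,"dx": 0,"dy": 0,"dz": 0,"claw": 5},{"wx": 0,"wy": 0,"wz": 0,"dx": 0,"dy": 0,"dz": 0,"claw": 5}]}}

```text
t: 15.55
tcp_pos: [0.5891, 0.0908, 0.1691]
tool_rot: [0.824, 0.566, 0.0, 0.0]
wrist_force: [-0.1, 0.0, -9.2]
grip_width: 0.192
finger_force: 88.0
```

```bash
python3 - <<'E'
from geo import *
s=bot.sense();print(s["wrist_force"],s["wrist_torque"],s["tcp_pos"],R.from_quat(s["tool_rot"]).as_matrix()[:,2])
E
```

```text
[-0.12217955  0.03787509 -9.22462305] [0.00238717 0.05295757 0.02079818] [0.58914779 0.0908268  0.16908318] [ 2.30549734e-04 -2.35954267e-05 -9.99999973e-01]
```

The whole weight (9 N) hangs balanced with hardly any moment. On up to about 10 cm.

Call:
{"op": "step_arm", "data": {"motion": [{"wx": 0,"wy": 0,"wz": 0,"dx": 0,"dy": 0,"dz": -4,"claw": 5},{"wx": 0,"wy": 0,"wz": 0,"dx": 0,"dy": 0,"dz": -8,"claw": 5},{"wx": 0,"wy": 0,"wz": 0,"dx": 0,"dy": 0,"dz": -11,"claw": 5},{"wx": 0,"wy": 0,"wz": 0,"dx": 0,"dy": 0,"dz": -11,"claw": 5},{"wx": 0,"wy": 0,"wz": 0,"dx": 0,"dy": 0,"dz": -11,"claw": 5},{"wx": 0,"wy": 0,"wz": 0,"dx": 0,"dy": 0,"dz": -11,"claw": 5},{"wx": 0,"wy": 0,"wz": 0,"dx": 0,"dy": 0,"dz": -11,"claw": 5},{"wx": 0,"wy": 0,"wz": 0,"dx": 0,"dy": 0,"dz": -8,"claw": 5},{"wx": 0,"wy": 0,"wz": 0,"dx": 0,"dy": 0,"dz": -4,"claw": 5},{"wx": 0,"wy": 0,"wz": 0,"dx": 0,"dy": 0,"dz": -1,"claw": 5}]}}

```text
t: 16.55
tcp_pos: [0.5894, 0.0908, 0.2497]
tool_rot: [0.824, 0.566, 0.0, 0.0]
wrist_force: [0.4, -1.1, -9.1]
grip_width: 0.195
finger_force: 88.1
```

Call:
{"op": "step_arm", "data": {"motion": [{"wx": 0,"wy": 0,"wz": 0,"dx": 0,"dy": 0,"dz": 0,"claw": 5},{"wx": 0,"wy": 0,"wz": 0,"dx": 0,"dy": 0,"dz": 0,"claw": 5},{"wx": 0,"wy": 0,"wz": 0,"dx": 0,"dy": 0,"dz": 0,"claw": 5},{"wx": 0,"wy": 0,"wz": 0,"dx": 0,"dy": 0,"dz": 0,"claw": 5},{"wx": 0,"wy": 0,"wz": 0,"dx": 0,"dy": 0,"dz": 0,"claw": 5},{"wx": 0,"wy": 0,"wz": 0,"dx": 0,"dy": 0,"dz": 0,"claw": 5},{"wx": 0,"wy": 0,"wz": 0,"dx": 0,"dy": 0,"dz": 0,"claw": 5},{"wx": 0,"wy": 0,"wz": 0,"dx": 0,"dy": 0,"dz": 0,"claw": 5}]}}

```text
t: 17.35
tcp_pos: [0.5891, 0.0908, 0.249]
tool_rot: [0.824, 0.566, 0.0, 0.0]
wrist_force: [0.7, -1.2, -8.9]
grip_width: 0.193
finger_force: 88.1
```

```bash
python3 - <<'E'
from geo import *
s=bot.sense();t=s["tcp_pos"];print(s["wrist_force"],s["wrist_torque"],t)
im=bot.grab_frame("scene");c=np.array([.588,.091,t[2]-.150]);Rz=R.from_euler("z",-21,degrees=True)
near=c+Rz.apply([-.095,-.105,0]); left=c+Rz.apply([-.095,.105,0]); right=c+Rz.apply([.095,-.105,0])
h=cv2.cvtColor(im,cv2.COLOR_RGB2HSV)
m=((h[...,0]<13)&(h[...,2]<140)&(h[...,1]>100)).astype(np.uint8)
for n,a,b in(("front",near,left),("side",near,right)):
    for f in(.1,.3,.5,.7,.9):   # lower edge: lowest brown row against predicted underside edge
        p=proj("scene",a+(b-a)*f);col=m[:,int(round(p[0]))];r=np.where(col[int(p[1])-12:int(p[1])+8])[0]
        print(n,f,"pred row",p[1].round(1),"seen",r.max()+int(p[1])-12+1 if len(r) else None)
E
```

```text
[ 0.69511676 -1.17468939 -8.91277911] [ 0.05736891 -0.0241895  -0.06483159] [0.58913033 0.09081997 0.24897693]
front 0.1 pred row 228.5 seen 217
front 0.3 pred row 222.6 seen 211
front 0.5 pred row 217.1 seen 207
front 0.7 pred row 211.8 seen 201
front 0.9 pred row 206.8 seen 197
side 0.1 pred row 229.3 seen 226
side 0.3 pred row 224.9 seen 215
side 0.5 pred row 220.7 seen 211
side 0.7 pred row 216.7 seen 213
side 0.9 pred row 212.8 seen 204
```

```bash
python3 - <<'E'
from geo import *
s=bot.sense();t=s["tcp_pos"]
im=bot.grab_frame("scene");c=np.array([.588,.091,t[2]-.150]);Rz=R.from_euler("z",-21,degrees=True)
P=lambda x,y,z:proj("scene",c+Rz.apply([x,y,z]))
g=cv2.GaussianBlur(im,(3,3),0).astype(int).sum(2)
for n,a,b in(("front",(-.095,-.105),(-.095,.105)),("side",(-.095,-.105),(.095,-.105))):
    for f in(.15,.4,.65,.9):
        x,y=np.array(a)+(np.array(b)-a)*f;p=P(x,y,0);q=P(x,y,.035);u=int(round(p[0]));v=int(p[1])
        d=np.diff(g[v-8:v+12,u]);k=d.argmax();print(n,f,"pred bottom",p[1].round(1),"top",q[1].round(1),"strongest step at",v-8+k+.5,d[k])
# containers: cap-top patches at their predicted places
for n,x,y,z in(("shaker cap",-.058,.058,.085),("shaker body",-.058,.058,.055),("jar_c cap",-.058,-.058,.11),("jar_b cap",.058,-.058,.105),("jar_a cap",.058,.058,.105)):
    for cam,f in(("scene",im),("top",bot.grab_frame("top"))):
        p=proj(cam,c+Rz.apply([x,y,z])).astype(int);print(n,cam,p,f[p[1]-1:p[1]+2,p[0]-1:p[0]+2].mean((0,1)).round())
E
```

```text
front 0.15 pred bottom 227.0 top 214.8 strongest step at 226.5 37
front 0.4 pred bottom 219.8 top 208.0 strongest step at 219.5 40
front 0.65 pred bottom 213.1 top 201.6 strongest step at 212.5 43
front 0.9 pred bottom 206.8 top 195.6 strongest step at 207.5 48
side 0.15 pred bottom 228.2 top 216.0 strongest step at 227.5 33
side 0.4 pred bottom 222.8 top 210.8 strongest step at 221.5 42
side 0.65 pred bottom 217.7 top 205.9 strongest step at 216.5 85
side 0.9 pred bottom 212.8 top 201.2 strongest step at 213.5 57
shaker cap scene [280 178] [208. 187. 155.]
shaker cap top [282 189] [114. 108.  90.]
shaker body scene [281 188] [198. 173. 142.]
shaker body top [283 191] [147. 135. 116.]
jar_c cap scene [305 182] [125. 136.  64.]
jar_c cap top [321 202] [101. 125.  83.]
jar_b cap scene [340 173] [99. 94. 58.]
jar_b cap top [336 164] [ 99. 132.  80.]
jar_a cap scene [314 162] [85. 65. 47.]
jar_a cap top [297 149] [102. 106.  80.]
```

The underside edges match a level caddy about 99 mm up to within 1 px. The shaker's grey and the jars' green caps show where they should. Handing in.

```bash
python3 -c "
from geo import *
s=bot.sense();print(s['tcp_pos'],abs(s['dq']).max(),s['finger_force']);print(bot.hand_in())"
```

```text
[0.5891018  0.09083797 0.24896412] 0.00502737754693683 88.14857482910156
the job is handed in; nothing more can be done
None
```

The salt shaker was placed in the empty well and released, and I handed the job in still holding the caddy by its bar, level and steady about 10 cm up with all four containers in it; no verdict was returned.

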